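# Fetch the salt pot from behind the sauces

## Robot

A 6-joint arm with a two-finger parallel gripper is mounted at the origin on the work surface. World frame = base frame: x ahead of the robot, y to its left, z up, the work surface at z = 0. Lengths are in m, angles in rad, forces in N, time in s.
With the tool pointing down it reaches from about 0.3 to 0.875 m from the base axis. Payload 6.4 kg.
Tool frame: the origin (TCP) lies midway between the tips of the shut fingers; the grasp point (between the pads) lies 19 mm behind it (ctrl.tcp_to_grasp is the distance from the TCP to the grasp point, in m); z points along the fingers, y is the direction in which the jaws open and shut (so a half turn about z gives the same grasp; the last joint's range is limited). The gripper opens to 85 mm and grips with 20 to 120 N. Pads are 22 mm wide; open, the fingers measure 114 mm over their backs; the gripper's body (76 mm by 85 mm) begins 54 mm behind the grasp point. The pads swing forward as they close: fully open they stand 13 mm farther back than shut.
Start: joints at [1.056, 0.181, 1.607, -0, 1.354, -0.206], TCP at [0.175, 0.548, 0.231] pointing down, gripper open.
Joint ranges: [-2.99, 2.99], [-0.89, 2.07], [0.3, 2.58], [-1.14, 4.28], [0, 2.63], [-3.12, 3.12]. Speed limits (rad/s): [2.57, 2.57, 3.01, 3.14, 3.14, 3.14].

## Interface

Orientations are given as a unit quaternion [w, x, y, z].
In Python, from bench import monitor, imaging, order, spotter, ctrl gives the robot as it stands.
- The arm moves only by the shell command python3 -m pendant 'ROWS'. ROWS is JSON, a list that holds one entry, the list of rows, each a list of 5 numbers: the shift along the world's x, y, z in mm, then the turn about the world's z in degrees, then the finger opening in mm, from 0 to 85.4. A call has 1 to 8 rows; each row shifts and turns the commanded pose from where the row before left it; what a row does not reach is not made up. A row lasts 1/8 s, in which the tool goes at most 62.5 mm and 10.7 degrees, less where a joint would pass 70% of its speed; a pose out of reach is approached as far as the arm can. A call with a gripper value outside its range is refused whole. The fingers move at their own pace and stop on an object; the grip force is fixed at half the most. Time passes only in rows, so rows that do not move let the fingers close. It gives the time, the measured TCP pose, the force and the opening at its end, in the units of the state.
- monitor.get_obs(): the state, without advancing time (a new reading comes with each control period).
- imaging.camera(name): name is "scene" or "top"; returns a dict with "img" (480x640x3 uint8, red, green, blue), "vfov" (degrees; the focal length in pixels is half the picture's height over the tangent of half this angle, whatever the lens; pixels are square), "cx", "cy" (the principal point, pixels), "distortion" ([k1, k2, p1, p2, k3] as OpenCV has them; the pictures are not rectified), "origin" and "orientation" of the camera in the world. Camera axes: x right, y down, z forward; pixel columns grow to the right and rows downward; lengths in m; the calibration is good to about 2 mm. A picture is of the moment at which its call begins. There is no depth.
- order.hand_in(): hands the job in, once; it reports no verdict.
Trained networks look in the newest picture that a camera, given by its name, has taken for a name from the list of things; names that differ only in an ending like _2 or _b are one class to them, and where a whole thing is asked for, a point or a joint stands for the part that bears it (a point fixed in the world has none). Each returns a list of dicts, best first, with "confidence" (0 to 1); they miss things now and then, are a little off and sometimes report something else, mostly with a low value. They report only what shows in the picture. A call takes as long as a camera call.
- spotter.recognise(camera, thing): "at" ([x, y, z] in m, in the coordinates of the camera as it stood for that picture, good to about 4 mm: the middle of the surface that is visible of it).
- spotter.tip_of(camera, thing): "at" ([x, y, z] in m, in the coordinates of the camera as it stood for that picture, good to about 4 mm: a listed point, or the origin of a listed thing).
The state is a dict: "time_s": time; "q": joint angles; "dq": joint speeds; "joint_efforts": joint torques, N m; "eef_pos": TCP position; "eef_rot": TCP orientation; "wrist_force": force on the tool from outside, world axes, zero at the start; "torque": the same for the moment, N m; "opening": opening from 0.0 (shut) to 1.0 (fully open).
Only numpy, scipy, OpenCV 4.12 (cv2) and the standard library are available. Lean on these libraries where they do the work, as an engineer would, in place of code of your own. Each camera call takes 0.05 s, during which the arm holds its last target. There are 200 camera calls.

## Task

At the pass, move the three sauce bottles that shut in the brass salt pot off the wooden stand and stand all three on the black rubber mat. Then fetch the salt pot and set it in the middle of the dark round wooden coaster, and only after that put each bottle back upright in the middle of the disc of its own colour. Do not tip a bottle or the pot over on the way.

Things in the scene. Friction and masses are not known exactly. Their poses are not given: they have to be found in the camera images.
- bottle_red: Loose red plastic squeeze bottle: round, 44 mm diameter, straight from the foot up to 118 mm, then a short cone to a thin nozzle tip at 150 mm; 0.18 to 0.35 kg. Origin at the centre of its underside, z up along its axis. At the start it stands on the red disc of the sauce stand.
- bottle_yellow: Loose yellow plastic squeeze bottle: round, 44 mm diameter, straight from the foot up to 118 mm, then a short cone to a thin nozzle tip at 150 mm; 0.18 to 0.35 kg. Origin at the centre of its underside, z up along its axis. At the start it stands on the yellow disc of the sauce stand.
- bottle_green: Loose green plastic squeeze bottle: round, 44 mm diameter, straight from the foot up to 118 mm, then a short cone to a thin nozzle tip at 150 mm; 0.18 to 0.35 kg. Origin at the centre of its underside, z up along its axis. At the start it stands on the green disc of the sauce stand.
- disc_red: Flat red disc, 66 mm diameter, 3 mm thick, fixed on the sauce stand's base: the home of the red bottle. Origin at the centre of its underside, so its top lies 3 mm above the origin. Its yaw means nothing.
- disc_yellow: Flat yellow disc, 66 mm diameter, 3 mm thick, fixed on the sauce stand's base: the home of the yellow bottle. Origin at the centre of its underside, so its top lies 3 mm above the origin. Its yaw means nothing.
- disc_green: Flat green disc, 66 mm diameter, 3 mm thick, fixed on the sauce stand's base: the home of the green bottle. Origin at the centre of its underside, so its top lies 3 mm above the origin. Its yaw means nothing.
- salt_pot: Loose squat round brass salt pot, its flat top with a black disc inlaid in the middle, 48 mm diameter, 42 mm high, 0.18 to 0.35 kg. Origin at the centre of its underside. It starts on the stand's base, 14 mm in front of the back board and 12 mm from each of the three bottles: no room for a gripper until they are away; then grip it across, along the stand's y axis.
- coaster: Fixed round dark wooden coaster, 80 mm diameter, 8 mm thick, on the counter at one side: where the salt pot must go. Origin at the centre of its underside. Its yaw means nothing.
- mat: Fixed black rubber mat, 300 mm long (its x axis), 120 mm wide (its y axis), 5 mm thick, on the counter at the side away from the coaster: the side area for the bottles. Origin at the centre of its underside; bottles can stand in a row along its x axis.
- stand: Fixed wooden sauce stand: base 6 mm thick, 105 mm to its front (-x), 45 mm to +x, 105 mm to either side (y); back board 48 mm high from the counter, front face at x = +40 mm. Origin at counter height below the salt pot's start. The three discs lie 58 mm from it: front (-x), left (+y) and right (-y); which colour is where differs each time.

How it is judged:
On the way, in this order (a step that is already met when the one before it is completed fails the run):
1. all three bottles stand released and upright on the rubber mat (x of bottle_red in the frame of mat between -0.15 and 0.15 m and y of bottle_red in the frame of mat between -0.06 and 0.06 m and z of bottle_red in the frame of mat between 0.002 and 0.009 m and angle between each of bottle_red, bottle_yellow, bottle_green's own z axis and vertical below 0.1 rad and contact force between each of bottle_red, bottle_yellow, bottle_green and the fingers below 0.2 N and x of bottle_yellow in the frame of mat between -0.15 and 0.15 m and y of bottle_yellow in the frame of mat between -0.06 and 0.06 m and z of bottle_yellow in the frame of mat between 0.002 and 0.009 m and x of bottle_green in the frame of mat between -0.15 and 0.15 m and y of bottle_green in the frame of mat between -0.06 and 0.06 m and z of bottle_green in the frame of mat between 0.002 and 0.009 m), for 0.2 s.
2. the salt pot stands released on the coaster while the three bottles are still on the mat (all of step 1 and horizontal distance between salt_pot and coaster below 0.015 m and z of salt_pot in the frame of coaster between 0.005 and 0.012 m and angle between salt_pot's own z axis and vertical below 0.1 rad and contact force between salt_pot and the fingers below 0.2 N), for 0.2 s.
At the end, for the whole second after the job is handed in: The salt pot stands upright, released and at rest on the coaster, its centre within 15 mm of the coaster's; each bottle stands upright, released and at rest on the disc of its own colour, its centre within 12 mm of the disc's (horizontal distance between salt_pot and coaster below 0.015 m and z of salt_pot in the frame of coaster between 0.005 and 0.012 m and angle between each of salt_pot, bottle_red, bottle_yellow, bottle_green's own z axis and vertical below 0.1 rad and contact force between each of salt_pot, bottle_red, bottle_yellow, bottle_green and the fingers below 0.2 N and linear speed of each of salt_pot, bottle_red, bottle_yellow, bottle_green below 0.02 m/s and angular speed of each of salt_pot, bottle_red, bottle_yellow, bottle_green below 0.2 rad/s and horizontal distance between bottle_red and disc_red below 0.012 m and z of bottle_red in the frame of disc_red between 0 and 0.007 m and horizontal distance between bottle_yellow and disc_yellow below 0.012 m and z of bottle_yellow in the frame of disc_yellow between 0 and 0.007 m and horizontal distance between bottle_green and disc_green below 0.012 m and z of bottle_green in the frame of disc_green between 0 and 0.007 m); the robot touches nothing.
It fails at once if a bottle or the salt pot is tipped over (more than 35 degrees) (angle between any of bottle_red, bottle_yellow, bottle_green, salt_pot's own z axis and vertical above 0.61 rad).
It also fails if it takes over 136 s, if anything falls off the work surface, if the arm or the gripper's body presses on something with over 40 N, if the wrist force passes 120 N, or if a joint passes its speed limit or range.

## Working session

There is one attempt and no reset: what is moved stays moved. The work goes in short steps, Python scripts to look and compute and a shell command to move; the robot and the scene stay as the last step left them, time stands still between calls to the robot, and variables do not carry over. Pictures are saved under pics/ and viewed, about 12 in all and at most 16, crops included, and the job is handed in when it is done.

```bash
ls; mkdir -p pics
cat > h.py <<'E'
import numpy as np, cv2
from scipy.spatial.transform import Rotation as R
from bench import monitor, imaging, order, spotter, ctrl
def RT(c):
    o=c["orientation"]; return R.from_quat([o[1],o[2],o[3],o[0]]), np.array(c["origin"])
def K(c):
    f=240/np.tan(np.radians(c["vfov"])/2); return np.array([[f,0,c["cx"]],[0,f,c["cy"]],[0,0,1]])
def toworld(c,p): r,t=RT(c); return r.apply(p)+t
def pix(c,P):
    r,t=RT(c); p=r.inv().apply(np.atleast_2d(P)-t)
    return cv2.projectPoints(p,np.zeros(3),np.zeros(3),K(c),np.array(c["distortion"],float))[0][:,0]
def ray(c,uv,z):
    n=cv2.undistortPoints(np.array(uv,float).reshape(-1,1,2),K(c),np.array(c["distortion"],float))[:,0]
    r,t=RT(c); d=r.apply(np.c_[n,np.ones(len(n))]); return t+d*((z-t[2])/d[:,2])[:,None]
def save(c,n): cv2.imwrite(f"pics/{n}.png",c["img"][:,:,::-1])
E
python3 - <<'E'
from h import *
np.set_printoptions(precision=4,suppress=True)
o=monitor.get_obs(); print(o["time_s"],o["eef_pos"],o["eef_rot"],o["opening"],ctrl.tcp_to_grasp)
for n in("top","scene"):
    c=imaging.camera(n); save(c,n+"0"); print(n,c["origin"],c["orientation"],c["vfov"],c["cx"],c["cy"],c["distortion"])
    for t in "bottle_red bottle_yellow bottle_green disc_red disc_yellow disc_green salt_pot coaster mat stand".split():
        for f in("tip_of","recognise"):
            for d in getattr(spotter,f)(n,t)[:2]: 
                P=toworld(c,d["at"]);print(t,f,P,pix(c,P)[0].round(),round(d["confidence"],2))
E
```

```text
pics
0.0 [0.1744 0.5473 0.2304] [-0.0003  0.1538  0.9881 -0.0008] 0.9950285371834009 0.0187
top [0.4922 0.0201 1.0021] [-0.0236  0.7128 -0.7005  0.0255] 42.6522090072351 314.3939016161981 247.56467336495203 [-0.1065  0.      0.      0.      0.    ]
bottle_red tip_of [0.5245 0.1094 0.0083] [258. 269.] 0.83
bottle_red recognise [0.5183 0.1021 0.1346] [255. 271.] 0.65
bottle_yellow tip_of [0.4875 0.0005 0.0108] [325. 293.] 0.89
bottle_yellow tip_of [0.5059 0.0577 0.0104] [289. 281.] 0.7
bottle_yellow recognise [0.4867 0.0033 0.1349] [324. 294.] 0.88
bottle_yellow recognise [ 0.4978 -0.0011  0.0138] [326. 287.] 0.38
bottle_green tip_of [0.4538 0.0665 0.006 ] [283. 314.] 0.6
bottle_green recognise [0.4556 0.0664 0.1312] [279. 316.] 0.62
disc_red tip_of [0.5261 0.1088 0.009 ] [258. 268.] 0.55
disc_red recognise [0.5207 0.0917 0.0144] [268. 272.] 0.89
disc_yellow tip_of [ 0.4934 -0.0005  0.009 ] [325. 290.] 0.75
disc_yellow recognise [0.4958 0.0002 0.0104] [325. 288.] 0.57
disc_yellow recognise [0.4535 0.0649 0.1351] [280. 317.] 0.3
disc_green tip_of [0.4533 0.0701 0.0045] [281. 314.] 0.84

[... 1139 characters left out ...]
08 ] [339. 215.] 0.56
disc_red recognise [0.5243 0.0979 0.0126] [336. 219.] 0.41
disc_yellow tip_of [0.4876 0.0016 0.0092] [291. 245.] 0.58
disc_yellow recognise [ 0.4834 -0.0182  0.011 ] [283. 250.] 0.54
salt_pot tip_of [0.5083 0.0601 0.0073] [318. 230.] 0.74
salt_pot recognise [0.5116 0.0481 0.0487] [316. 220.] 0.81
coaster tip_of [ 0.4947 -0.287   0.0021] [187. 370.] 0.94
mat tip_of [0.5121 0.2763 0.0008] [376. 168.] 0.61
mat recognise [0.5335 0.2761 0.0055] [385. 171.] 0.91
stand tip_of [0.5081 0.0615 0.0006] [318. 232.] 0.58
stand tip_of [0.5046 0.0582 0.0055] [316. 230.] 0.49
stand recognise [0.4999 0.029  0.006 ] [305. 239.] 0.72
stand recognise [0.5117 0.0491 0.0446] [316. 221.] 0.46
```

View pics/top0.png

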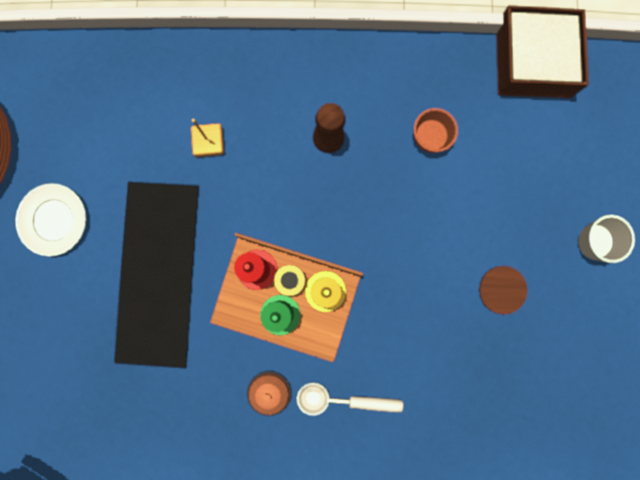

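View pics/scene0.png

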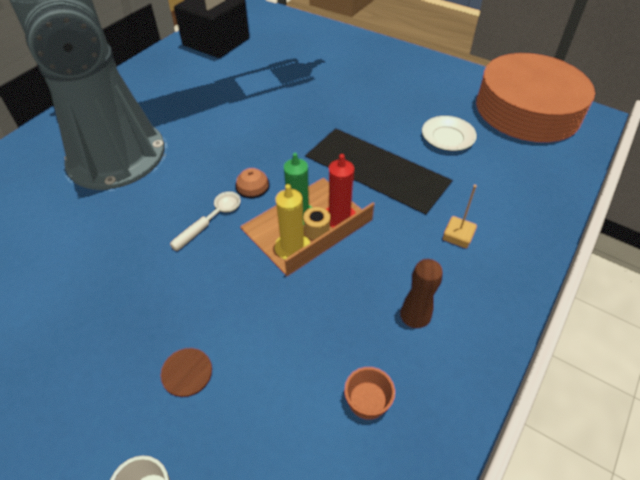

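Top view: red at the back left (nozzle about 248,267), yellow on the right (327,293), green in front (275,318). The pot inlay is at about (289,281), the coaster at (503,290), and the mat corners at (129,182), (198,186), (187,367), (115,362). Next I refine these by segmentation.

```bash
cat > m.py <<'E'
from h import *
np.set_printoptions(precision=4,suppress=True)
c=imaging.camera("top"); im=c["img"]; hsv=cv2.cvtColor(im,cv2.COLOR_RGB2HSV)
def comp(mask,near,amin=30):
    n,l,s,ce=cv2.connectedComponentsWithStats(mask.astype(np.uint8))
    i=min((i for i in range(1,n) if s[i,4]>amin),key=lambda i:np.hypot(*(ce[i]-near))); return (l==i).astype(np.uint8),ce[i],s[i,4]
H,S,V=[hsv[...,i].astype(int) for i in range(3)]
def rect(m,z):
    r=cv2.minAreaRect(cv2.findContours(m,0,2)[0][0]); return ray(c,cv2.boxPoints(r),z)
m,ce,a=comp(V<60,(157,273),500); P=rect(m,.005); print("mat",a,P.mean(0),P[:,:2])
m,ce,a=comp(((H<15)|(H>170))&(S>120)&(V<130)&(V>40),(503,290),200); print("coaster",a,ce,ray(c,[ce],.008),"diam",2*np.sqrt(a/np.pi)/K(c)[0,0]*.99)
m,ce,a=comp(V<60,(289,281),30); print("pot",a,ce,ray(c,[ce],.042+.006))
# discs : stand yaw from tip_of medians
acc={}
for k in range(4):
    for n in("top","scene"):
        cc=imaging.camera(n)
        for t in "bottle_red bottle_yellow bottle_green disc_red disc_yellow disc_green salt_pot".split():
            for d in spotter.tip_of(n,t)[:1]: acc.setdefault((t,n),[]).append(toworld(cc,d["at"]))
for k in sorted(acc): print(k,np.median(acc[k],0))
for t,uv in dict(red=(248,267),yellow=(327,293),green=(275,318)).items(): print("nozzle",t,ray(c,[uv],.159))
E
python3 m.py; python3 -c "
from h import *
o=monitor.get_obs()['eef_rot'];print(R.from_quat([o[1],o[2],o[3],o[0]]).as_matrix().round(3))"
```

```text
mat 12750 [0.5147 0.2759 0.005 ] [[0.3688 0.3402]
 [0.6664 0.3301]
 [0.6596 0.2108]
 [0.3641 0.2228]]
coaster 1659 [502.994  289.6847] [[ 0.4978 -0.2909  0.008 ]] diam 0.07401532599717893
pot 12750 [156.2821 274.5315] [[0.5121 0.2642 0.048 ]]
('bottle_green', 'scene') [0.4501 0.0719 0.007 ]
('bottle_green', 'top') [0.453  0.0666 0.0077]
('bottle_red', 'scene') [0.5231 0.1131 0.009 ]
('bottle_red', 'top') [0.521  0.109  0.0098]
('bottle_yellow', 'scene') [0.4886 0.0025 0.0048]
('bottle_yellow', 'top') [0.4881 0.0013 0.0101]
('disc_green', 'scene') [ 0.4871 -0.0008  0.0081]
('disc_green', 'top') [0.4508 0.072  0.0049]
('disc_red', 'scene') [0.5214 0.1155 0.007 ]
('disc_red', 'top') [0.5273 0.109  0.0088]
('disc_yellow', 'scene') [0.4875 0.0009 0.0091]
('disc_yellow', 'top') [ 0.4932 -0.0018  0.0095]
('salt_pot', 'scene') [0.5063 0.0583 0.0062]
('salt_pot', 'top') [0.5079 0.058  0.009 ]
nozzle red [[0.5225 0.1091 0.159 ]]
nozzle yellow [[0.4888 0.0001 0.159 ]]
nozzle green [[0.4535 0.0705 0.159 ]]
[[-0.953  0.304 -0.   ]
 [ 0.304  0.953 -0.   ]
 [ 0.    -0.    -1.   ]]
```

```bash
python3 -m pendant '[[[43.5,-54.5,0,0,85],[43.5,-54.5,0,0,85],[43.5,-54.5,0,0,85],[43.5,-54.5,0,0,85],[43.5,-54.5,0,0,85],[43.5,-54.5,0,0,85],[43.5,-54.5,0,0,85],[43.5,-54,0,0,85]]]'; python3 -m pendant '[[[0,0,0,0,85],[0,0,0,0,85]]]'; python3 -c "
from h import *
c=imaging.camera('scene');save(c,'s1')"
```

```text
time_s: 6.35
eef_pos: [0.488, 0.1554, 0.2317]
eef_rot: [0.0, 0.154, 0.988, 0.0]
wrist_force: [0.9, 0.5, -0.4]
opening: 0.995
time_s: 6.6
eef_pos: [0.4866, 0.1572, 0.2311]
eef_rot: [-0.0, 0.154, 0.988, 0.0]
wrist_force: [-0.6, 0.7, -0.4]
opening: 0.997
```

View pics/s1.png

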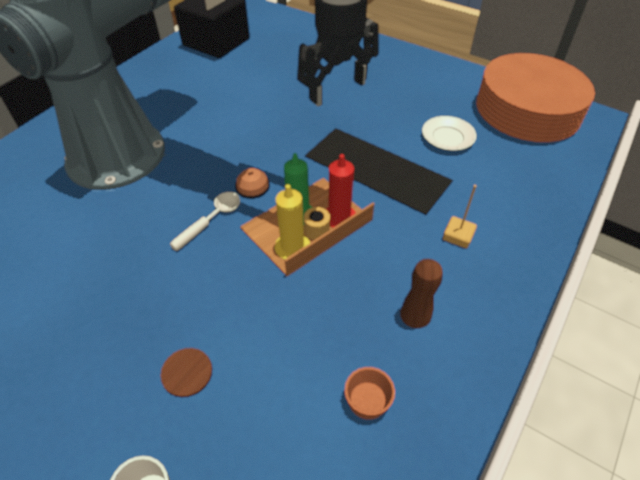

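The gripper shows at about (335,95), and I'm checking that against where its reported pose should project.

```bash
python3 -c "
from h import *
c=imaging.camera('scene');o=monitor.get_obs();print(o['time_s'],o['eef_pos'],pix(c,o['eef_pos']),pix(c,[.4,.37,.23])); save(c,'s2')
t=imaging.camera('top');save(t,'t2');print(pix(t,o['eef_pos']))"
```

```text
6.7 [0.48609052 0.15822559 0.23118386] [[338.57549676  99.66093377]] [[358.59186946  33.97073183]]
[[202.29627397 293.09411317]]
```

View pics/s2.png

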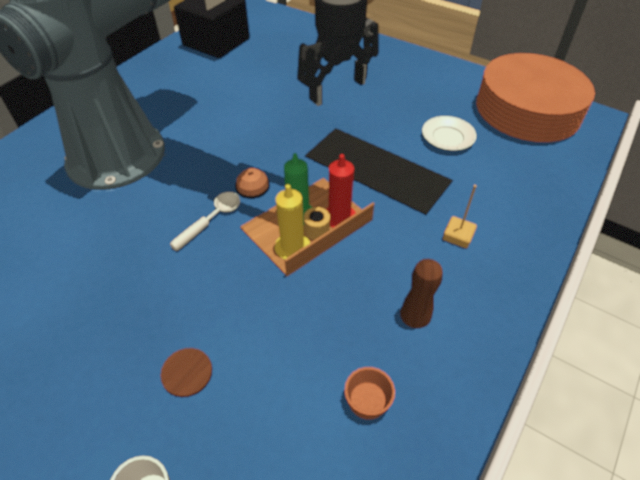

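```bash
python3 -m pendant '[[[12,-15,0,0,85],[13,-16,0,0,85],[12,-15,0,0,85],[0,0,0,0,85],[0,0,0,0,85]]]'; python3 -c "
from h import *
o=monitor.get_obs();print(o['eef_pos'])"
```

```text
time_s: 7.38
eef_pos: [0.5237, 0.111, 0.231]
eef_rot: [-0.0, 0.154, 0.988, 0.0]
wrist_force: [0.0, 0.3, 1.1]
opening: 0.995
[0.5237329  0.11100815 0.23100528]
```

```bash
python3 -m pendant '[[[0,0,-28,0,85],[0,0,-28,0,85],[0,0,-28,0,85],[0,0,-28,0,85],[0,0,-20,0,85],[0,0,-6,0,85],[0,0,0,0,85],[0,0,0,0,85]]]'; python3 -c "
from h import *
o=monitor.get_obs();print(o['eef_pos'])"; python3 -m pendant '[[[0,0,0,0,60],[0,0,0,0,50],[0,0,0,0,45],[0,0,0,0,40],[0,0,0,0,36],[0,0,0,0,36],[0,0,0,0,36],[0,0,0,0,36]]]'
```

```text
time_s: 8.38
eef_pos: [0.5247, 0.1114, 0.0944]
eef_rot: [0.001, 0.154, 0.988, 0.0]
wrist_force: [-1.6, 0.1, 0.4]
opening: 0.996
[0.52465114 0.1113515  0.09439463]
time_s: 9.38
eef_pos: [0.5244, 0.1114, 0.0939]
eef_rot: [0.001, 0.154, 0.988, 0.0]
wrist_force: [0.2, 2.9, 6.2]
opening: 0.495
```

```bash
python3 -m pendant '[[[0,0,0,0,25],[0,0,5,0,25],[0,0,15,0,25],[0,0,20,0,25],[0,0,20,0,25],[0,0,0,0,25],[0,0,0,0,25]]]'; python3 -c "
from h import *
c=imaging.camera('scene');save(c,'s3')"
```

```text
time_s: 10.25
eef_pos: [0.5234, 0.1111, 0.1528]
eef_rot: [-0.0, 0.154, 0.988, -0.0]
wrist_force: [-1.4, 0.5, -3.2]
opening: 0.501
```

View pics/s3.png

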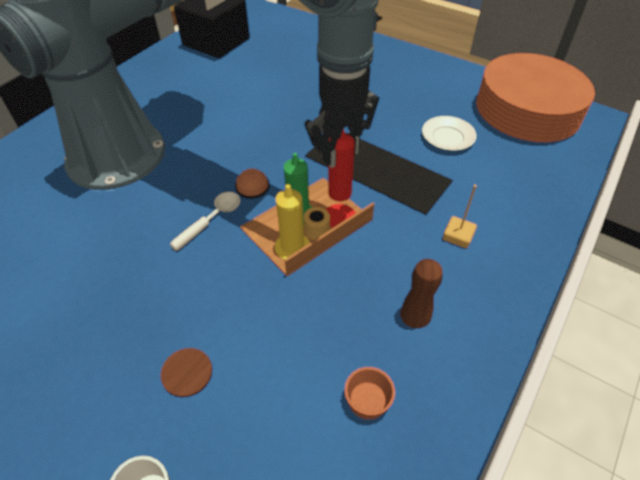

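The red bottle is lifted and upright, at about (340,165). On to the mat.

```bash
python3 -m pendant '[[[8,16,0,0,25],[16,33,0,0,25],[17,33,0,0,25],[17,33,0,0,25],[16,33,0,0,25],[8,17,0,0,25],[0,0,0,0,25],[0,0,0,0,25]]]';python3 -m pendant '[[[0,0,-15,0,25],[0,0,-20,0,25],[0,0,-15,0,25],[0,0,-6,0,25],[0,0,-2,0,25],[0,0,0,0,25],[0,0,0,0,25]]]'
```

```text
time_s: 11.3
eef_pos: [0.6053, 0.2761, 0.1524]
eef_rot: [-0.001, 0.154, 0.988, -0.0]
wrist_force: [-0.3, 0.1, -2.7]
opening: 0.501
time_s: 12.18
eef_pos: [0.6064, 0.2764, 0.0961]
eef_rot: [0.001, 0.154, 0.988, 0.0]
wrist_force: [-0.9, -0.6, -1.3]
opening: 0.5
```

```bash
python3 -m pendant '[[[0,0,-2,0,25],[0,0,-1,0,25],[0,0,0,0,25],[0,0,0,0,25]]]';python3 -m pendant '[[[0,0,-1,0,25],[0,0,-1,0,25],[0,0,0,0,25],[0,0,0,0,25]]]'
```

```text
time_s: 12.68
eef_pos: [0.6059, 0.2762, 0.0923]
eef_rot: [0.0, 0.154, 0.988, -0.0]
wrist_force: [-0.2, 0.1, -2.3]
opening: 0.499
time_s: 13.18
eef_pos: [0.6059, 0.2762, 0.0903]
eef_rot: [-0.0, 0.154, 0.988, -0.0]
wrist_force: [-0.6, -0.5, -1.8]
opening: 0.496
```

```bash
python3 -m pendant '[[[0,0,-1,0,25],[0,0,0,0,25],[0,0,0,0,25]]]';python3 -m pendant '[[[0,0,-1,0,25],[0,0,0,0,25],[0,0,0,0,25]]]'
```

```text
time_s: 13.55
eef_pos: [0.6062, 0.2763, 0.0899]
eef_rot: [0.0, 0.154, 0.988, 0.0]
wrist_force: [-1.2, 0.2, 3.7]
opening: 0.497
time_s: 13.92
eef_pos: [0.6065, 0.2763, 0.0898]
eef_rot: [0.001, 0.154, 0.988, 0.0]
wrist_force: [-2.0, -1.6, 8.6]
opening: 0.501
```

```bash
python3 -m pendant '[[[0,0,0,0,55],[0,0,0,0,70],[0,0,0,0,85],[0,0,0,0,85],[0,0,20,0,85],[0,0,40,0,85],[0,0,40,0,85],[0,0,20,0,85]]]';python3 -m pendant '[[[-8,-10,10,0,85],[-30,-38,10,0,85],[-39,-52,0,0,85],[-39,-52,0,0,85],[-30,-38,0,0,85],[-9,-13,0,0,85],[0,0,0,0,85],[0,0,0,0,85]]]'; python3 -c "
from h import *
o=monitor.get_obs();print(o['eef_pos'])
c=imaging.camera('scene');save(c,'s4')
for d in spotter.tip_of('scene','bottle_red')[:1]: print(toworld(c,d['at']))"
```

```text
time_s: 14.92
eef_pos: [0.6074, 0.2766, 0.2128]
eef_rot: [0.003, 0.154, 0.988, 0.001]
wrist_force: [-0.7, 0.3, 0.3]
opening: 0.994
time_s: 15.92
eef_pos: [0.4544, 0.0778, 0.2282]
eef_rot: [-0.0, 0.154, 0.988, 0.0]
wrist_force: [-0.4, -0.6, -0.4]
opening: 0.995
[0.45435389 0.0777502  0.2281521 ]
[0.60415576 0.27622081 0.00593968]
```

View pics/s4.png

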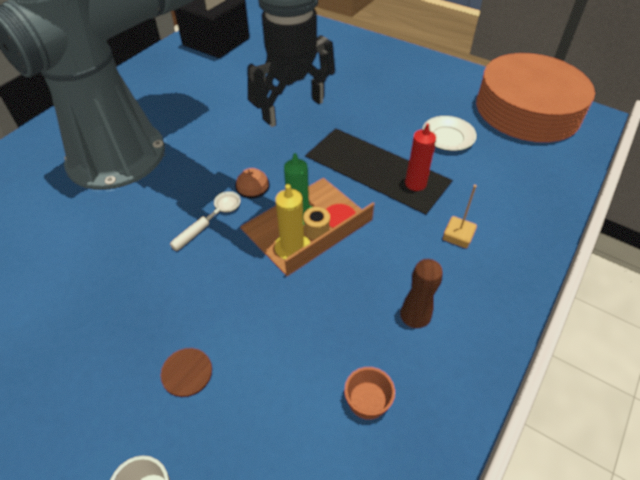

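The red bottle stands on the mat at (420,165), and the empty gripper is near green. Picking green now.

```bash
python3 -m pendant '[[[-3,-5,-10,0,85],[0,0,-30,0,85],[0,0,-30,0,85],[0,0,-30,0,85],[0,0,-26,0,85],[0,0,-8,0,85],[0,0,0,0,85],[0,0,0,0,85]]]'; python3 -m pendant '[[[0,0,0,0,60],[0,0,0,0,50],[0,0,0,0,45],[0,0,0,0,40],[0,0,0,0,25],[0,0,0,0,25],[0,0,0,0,25],[0,0,0,0,25]]]'
```

```text
time_s: 17.02
eef_pos: [0.4517, 0.0722, 0.0952]
eef_rot: [0.001, 0.154, 0.988, 0.0]
wrist_force: [0.0, 0.8, 0.0]
opening: 0.996
time_s: 18.02
eef_pos: [0.4515, 0.0725, 0.0949]
eef_rot: [0.001, 0.154, 0.988, 0.0]
wrist_force: [-0.2, 2.2, 5.5]
opening: 0.496
```

```bash
python3 -m pendant '[[[0,0,5,0,25],[0,0,15,0,25],[0,0,20,0,25],[0,0,20,0,25],[0,0,0,0,25],[0,0,0,0,25],[0,0,0,0,25]]]'; python3 -m pendant '[[[-2,12,0,0,25],[-4,30,0,0,25],[-5,40,0,0,25],[-5,40,0,0,25],[-5,40,0,0,25],[-4,30,0,0,25],[-2,12,0,0,25],[0,0,0,0,25]]]';python3 -m pendant '[[[0,0,-15,0,25],[0,0,-20,0,25],[0,0,-15,0,25],[0,0,-8,0,25],[0,0,-3,0,25],[0,0,-1,0,25],[0,0,0,0,25],[0,0,0,0,25]]]'
```

```text
time_s: 18.9
eef_pos: [0.4501, 0.0723, 0.1534]
eef_rot: [-0.001, 0.154, 0.988, -0.0]
wrist_force: [-0.3, -0.3, -1.6]
opening: 0.499
time_s: 19.9
eef_pos: [0.4233, 0.2767, 0.1539]
eef_rot: [-0.0, 0.153, 0.988, -0.0]
wrist_force: [-0.5, -0.3, -2.4]
opening: 0.496
time_s: 20.9
eef_pos: [0.4242, 0.2764, 0.0928]
eef_rot: [0.0, 0.154, 0.988, 0.0]
wrist_force: [1.1, -0.4, -2.3]
opening: 0.496
```

```bash
python3 -m pendant '[[[0,0,-1,0,25],[0,0,0,0,25],[0,0,0,0,25]]]';python3 -m pendant '[[[0,0,-1,0,25],[0,0,0,0,25],[0,0,0,0,25]]]';python3 -m pendant '[[[0,0,-1,0,25],[0,0,0,0,25],[0,0,0,0,25]]]'
```

```text
time_s: 21.28
eef_pos: [0.4239, 0.2762, 0.0913]
eef_rot: [0.0, 0.154, 0.988, 0.0]
wrist_force: [-0.1, -0.6, -1.5]
opening: 0.496
time_s: 21.65
eef_pos: [0.4243, 0.2763, 0.0909]
eef_rot: [0.0, 0.154, 0.988, 0.0]
wrist_force: [-1.9, -0.9, 5.5]
opening: 0.498
time_s: 22.02
eef_pos: [0.4247, 0.2764, 0.0908]
eef_rot: [0.001, 0.154, 0.988, 0.0]
wrist_force: [-3.5, -2.0, 13.4]
opening: 0.5
```

```bash
python3 -m pendant '[[[0,0,0,0,55],[0,0,0,0,70],[0,0,0,0,85],[0,0,0,0,85],[0,0,20,0,85],[0,0,40,0,85],[0,0,40,0,85],[0,0,30,0,85]]]';python3 -m pendant '[[[3,-14,5,0,85],[10,-42,0,0,85],[12,-50,0,0,85],[12,-50,0,0,85],[12,-50,0,0,85],[10,-42,0,0,85],[6,-28,0,0,85],[0,0,0,0,85]]]'; python3 -m pendant '[[[0,0,0,0,85],[0,0,0,0,85]]]'
```

```text
time_s: 23.02
eef_pos: [0.4242, 0.2764, 0.2211]
eef_rot: [0.001, 0.154, 0.988, 0.0]
wrist_force: [0.4, -0.4, -0.0]
opening: 0.992
time_s: 24.02
eef_pos: [0.4882, -0.002, 0.2227]
eef_rot: [-0.001, 0.156, 0.988, -0.0]
wrist_force: [0.9, 0.0, -0.4]
opening: 0.993
time_s: 24.28
eef_pos: [0.4884, 0.0011, 0.2238]
eef_rot: [-0.0, 0.153, 0.988, 0.0]
wrist_force: [0.3, -0.6, 0.3]
opening: 0.993
```

```bash
python3 -m pendant '[[[0,0,-10,0,85],[0,0,-30,0,85],[0,0,-30,0,85],[0,0,-30,0,85],[0,0,-22,0,85],[0,0,-7,0,85],[0,0,0,0,85],[0,0,0,0,85]]]'; python3 -m pendant '[[[0,0,0,0,60],[0,0,0,0,50],[0,0,0,0,45],[0,0,0,0,40],[0,0,0,0,25],[0,0,0,0,25],[0,0,0,0,25],[0,0,0,0,25]]]'; python3 -m pendant '[[[0,0,5,0,25],[0,0,15,0,25],[0,0,20,0,25],[0,0,20,0,25],[0,0,0,0,25],[0,0,0,0,25],[0,0,0,0,25]]]'
```

```text
time_s: 25.28
eef_pos: [0.4896, 0.0002, 0.0962]
eef_rot: [0.001, 0.154, 0.988, -0.0]
wrist_force: [0.1, -0.4, 0.4]
opening: 0.995
time_s: 26.28
eef_pos: [0.4895, 0.0005, 0.0959]
eef_rot: [0.001, 0.154, 0.988, 0.0]
wrist_force: [0.8, 3.8, 6.1]
opening: 0.502
time_s: 27.15
eef_pos: [0.4881, 0.0003, 0.1543]
eef_rot: [-0.001, 0.154, 0.988, 0.0]
wrist_force: [-0.5, -0.2, -1.6]
opening: 0.497
```

```bash
python3 -m pendant '[[[1,14,0,0,25],[4,40,0,0,25],[5,50,0,0,25],[5,52,0,0,25],[5,50,0,0,25],[4,40,0,0,25],[2,20,0,0,25],[1,10,0,0,25]]]';python3 -m pendant '[[[0,0,0,0,25],[0,0,-15,0,25],[0,0,-20,0,25],[0,0,-15,0,25],[0,0,-8,0,25],[0,0,-3,0,25],[0,0,0,0,25],[0,0,0,0,25]]]';python3 -m pendant '[[[0,0,-1,0,25],[0,0,0,0,25],[0,0,0,0,25]]]';python3 -m pendant '[[[0,0,-1,0,25],[0,0,0,0,25],[0,0,0,0,25]]]'
```

```text
time_s: 28.15
eef_pos: [0.5154, 0.2772, 0.1547]
eef_rot: [-0.0, 0.153, 0.988, -0.0]
wrist_force: [-0.2, -1.2, -1.8]
opening: 0.494
time_s: 29.15
eef_pos: [0.5164, 0.2764, 0.095]
eef_rot: [0.001, 0.154, 0.988, 0.0]
wrist_force: [-0.3, 0.4, -0.9]
opening: 0.503
time_s: 29.52
eef_pos: [0.5159, 0.2763, 0.0934]
eef_rot: [0.0, 0.154, 0.988, 0.0]
wrist_force: [0.0, -0.8, -2.0]
opening: 0.496
time_s: 29.9
eef_pos: [0.5159, 0.2762, 0.0922]
eef_rot: [-0.0, 0.154, 0.988, -0.0]
wrist_force: [-0.5, 0.8, -1.9]
opening: 0.503
```

```bash
python3 -m pendant '[[[0,0,-1,0,25],[0,0,0,0,25],[0,0,0,0,25]]]';python3 -m pendant '[[[0,0,-1,0,25],[0,0,0,0,25],[0,0,0,0,25]]]'
```

```text
time_s: 30.28
eef_pos: [0.5163, 0.2762, 0.0919]
eef_rot: [0.0, 0.154, 0.988, 0.0]
wrist_force: [-1.0, -1.0, 4.9]
opening: 0.497
time_s: 30.65
eef_pos: [0.5167, 0.2763, 0.0919]
eef_rot: [0.001, 0.154, 0.988, 0.0]
wrist_force: [-3.1, -1.2, 10.8]
opening: 0.499
```

```bash
python3 -m pendant '[[[0,0,0,0,55],[0,0,0,0,70],[0,0,0,0,85],[0,0,0,0,85],[0,0,20,0,85],[0,0,40,0,85],[0,0,40,0,85],[0,0,30,0,85]]]';python3 -m pendant '[[[-8,-14,5,0,85],[-15,-42,0,0,85],[-18,-50,0,0,85],[-18,-50,0,0,85],[-18,-50,0,0,85],[-18,-50,0,0,85],[-18,-50,0,0,85],[-18,-50,0,0,85]]]'; python3 -m pendant '[[[-18,-40,0,0,85],[-5,-10,0,0,85],[0,0,0,0,85],[0,0,0,0,85]]]'
cat > m2.py <<'E'
from h import *
np.set_printoptions(precision=4,suppress=True)
acc={}
for k in range(3):
    for n in("top","scene"):
        cc=imaging.camera(n)
        if k==0: save(cc,n+"5")
        for t in "bottle_red bottle_yellow bottle_green disc_red disc_yellow disc_green salt_pot coaster".split():
            for d in spotter.tip_of(n,t)[:1]: acc.setdefault((t,n),[]).append(toworld(cc,d["at"]))
for k in sorted(acc): print(k,np.median(acc[k],0))
c=imaging.camera("top"); im=c["img"]; H,S,V=[x.astype(int) for x in cv2.split(cv2.cvtColor(im,cv2.COLOR_RGB2HSV))]
def blobs(name,m,z,amin):
    win=np.zeros_like(m); win[225:370,205:370]=1
    n,l,s,ce=cv2.connectedComponentsWithStats((m&win).astype(np.uint8))
    for i in range(1,n):
        if s[i,4]>amin: print(name,s[i,4],ce[i],ray(c,[ce[i]],z)[0], "diam",2*np.sqrt(s[i,4]/np.pi)*(1.0-z)/K(c)[0,0])
blobs("red",((H<4)|(H>174))&(S>190)&(V>120),.009,300)
blobs("green",(H>40)&(H<90)&(S>150),.009,300)
blobs("yellow",(H>24)&(H<36)&(S>180)&(V>140),.009,300)
blobs("inlay",V<60,.048,60)
print(monitor.get_obs()["time_s"])
E
python3 m2.py
```

```text
time_s: 31.65
eef_pos: [0.5167, 0.2765, 0.2241]
eef_rot: [0.002, 0.154, 0.988, 0.001]
wrist_force: [-0.1, -0.2, 1.3]
opening: 0.995
time_s: 32.65
eef_pos: [0.3828, -0.081, 0.2243]
eef_rot: [-0.001, 0.154, 0.988, 0.0]
wrist_force: [0.5, -1.1, 0.7]
opening: 0.997
time_s: 33.15
eef_pos: [0.3619, -0.1288, 0.225]
eef_rot: [-0.0, 0.153, 0.988, 0.0]
wrist_force: [0.2, 0.4, -0.3]
opening: 0.995
('bottle_green', 'scene') [0.4235 0.2771 0.0023]
('bottle_green', 'top') [0.4271 0.2717 0.002 ]
('bottle_red', 'scene') [0.6056 0.2796 0.0064]
('bottle_red', 'top') [0.6045 0.2759 0.0057]
('bottle_yellow', 'scene') [0.5123 0.2764 0.0029]
('bottle_yellow', 'top') [0.5156 0.2771 0.0071]
('coaster', 'scene') [ 0.495  -0.2881  0.0002]
('coaster', 'top') [ 0.4986 -0.2918  0.003 ]
('disc_green', 'scene') [0.4498 0.0747 0.0044]
('disc_green', 'top') [0.4518 0.0719 0.0074]
('disc_red', 'scene') [0.5219 0.1157 0.0069]
('disc_red', 'top') [0.5276 0.1093 0.0093]
('disc_yellow', 'scene') [0.4881 0.0009 0.0073]
('disc_yellow', 'top') [ 0.4947 -0.0028  0.0077]
('salt_pot', 'scene') [0.5057 0.0582 0.0058]
('salt_pot', 'top') [0.5059 0.0574 0.0103]
35.9
```

View pics/top5.png

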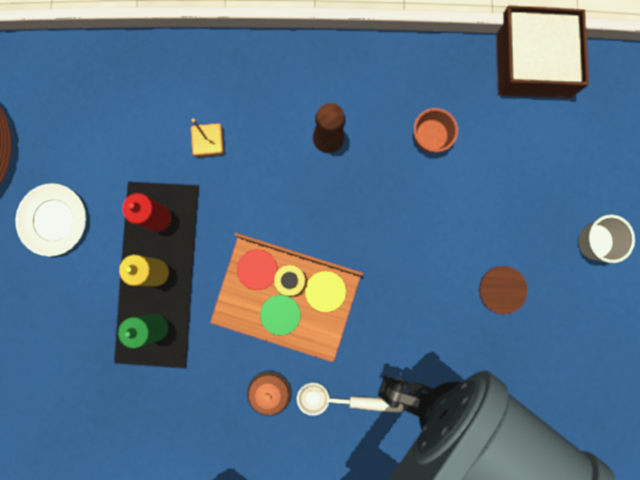

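All three bottles stand on the mat, with nozzles at (133,206), (131,269) and (130,333). The bare discs are at about red (257,270), yellow (325,292) and green (280,315), with the inlay at (290,281). I'll fix the segmentation using the saved picture.

Run:
```python
from h import *
np.set_printoptions(precision=4,suppress=True)
c=imaging.camera("top"); im=c["img"]; hsv=cv2.cvtColor(im,cv2.COLOR_RGB2HSV).astype(int)
for n,uv,z in(("red",(255,266),.009),("yellow",(325,294),.009),("green",(280,318),.009),("inlay",(290,281),.048),("coaster",(503,290),.008)):
    p=im[uv[1],uv[0]].astype(int); m=(np.abs(im.astype(int)-p).max(2)<40).astype(np.uint8)
    l=cv2.connectedComponents(m)[1]; m=(l==l[uv[1],uv[0]]).astype(np.uint8)
    cn=cv2.findContours(m,0,1)[0][0]; (x,y),r=cv2.minEnclosingCircle(cn); e=cv2.fitEllipse(cn)
    print(n,p,m.sum(),(x,y),"r",r*(1-z)/K(c)[0,0],ray(c,[(x,y)],z)[0],"ell",e[:2],ray(c,[e[0]],z)[0])
```

```text
red [240  98  84] 1453 (253.01194763183594, 269.10357666015625) r 0.04219221297305079 [0.5246 0.1167 0.009 ] ell ((254.8403778076172, 269.2355041503906), (41.05067443847656, 46.17900466918945)) [0.5245 0.1137 0.009 ]
yellow [243 249 111] 1274 (325.0, 291.0) r 0.03264193715476787 [ 0.4914 -0.0002  0.009 ] ell ((325.2336730957031, 291.1126403808594), (39.04745101928711, 39.74267578125)) [ 0.4912 -0.0006  0.009 ]
green [104 216 117] 1238 (279.85784912109375, 314.5062255859375) r 0.03210421300573565 [0.4523 0.0718 0.009 ] ell ((279.91363525390625, 314.5992736816406), (38.7142448425293, 38.91359329223633)) [0.4522 0.0717 0.009 ]
inlay [85 81 75] 201 (289.0, 280.0) r 0.012485537147523937 [0.5075 0.0567 0.048 ] ell ((288.9628601074219, 279.99365234375), (14.970590591430664, 15.3273344039917)) [0.5075 0.0567 0.048 ]
coaster [125  74  48] 1775 (502.5115966796875, 289.84429931640625) r 0.03880548652737133 [ 0.4975 -0.2901  0.008 ] ell ((502.954833984375, 289.6769104003906), (46.09758377075195, 47.197471618652344)) [ 0.4978 -0.2909  0.008 ]
```

```bash
python3 -m pendant '[[[10,14,0,0,85],[24,31,0,0,85],[30,39,0,0,85],[30,39,0,0,85],[28,35,0,0,85],[16,20,0,0,85],[6,9,0,0,85],[0,0,0,0,85]]]'; python3 -m pendant '[[[0,0,0,0,85],[0,0,0,0,85]]]'
```

```text
time_s: 36.95
eef_pos: [0.5056, 0.0573, 0.225]
eef_rot: [-0.0, 0.153, 0.988, -0.0]
wrist_force: [0.0, -0.5, 0.6]
opening: 0.998
time_s: 37.2
eef_pos: [0.5056, 0.0564, 0.2254]
eef_rot: [0.0, 0.154, 0.988, -0.0]
wrist_force: [-0.3, -0.2, -0.3]
opening: 0.997
```

```bash
python3 -m pendant '[[[0,0,-15,0,85],[0,0,-35,0,85],[0,0,-40,0,85],[0,0,-40,0,85],[0,0,-35,0,85],[0,0,-25,0,85],[0,0,-10,0,85],[0,0,0,0,85]]]'; python3 -m pendant '[[[0,0,-7,0,85],[0,0,0,0,85],[0,0,0,0,85]]]'; python3 -m pendant '[[[0,0,0,0,65],[0,0,0,0,55],[0,0,0,0,48],[0,0,0,0,42],[0,0,0,0,25],[0,0,0,0,25],[0,0,0,0,25],[0,0,0,0,25]]]'
```

```text
time_s: 38.2
eef_pos: [0.5052, 0.0571, 0.0247]
eef_rot: [-0.001, 0.154, 0.988, -0.0]
wrist_force: [-0.4, 0.3, -0.6]
opening: 0.997
time_s: 38.58
eef_pos: [0.5062, 0.0572, 0.0188]
eef_rot: [0.0, 0.154, 0.988, 0.0]
wrist_force: [-0.4, 0.9, 0.9]
opening: 0.995
time_s: 39.58
eef_pos: [0.5062, 0.0576, 0.019]
eef_rot: [0.0, 0.154, 0.988, 0.0]
wrist_force: [-2.0, 2.7, 8.8]
opening: 0.541
```

```bash
python3 -m pendant '[[[0,0,5,0,25],[0,0,15,0,25],[0,0,25,0,25],[0,0,25,0,25],[0,0,10,0,25],[0,0,0,0,25],[0,0,0,0,25]]]'; python3 -m pendant '[[[0,-14,0,0,25],[-2,-35,0,0,25],[-2,-45,0,0,25],[-2,-45,0,0,25],[-1,-45,0,0,25],[-1,-45,0,0,25],[-1,-45,0,0,25],[-1,-40,0,0,25]]]';python3 -m pendant '[[[0,-24,0,0,25],[0,-10,0,0,25],[0,0,0,0,25],[0,0,0,0,25],[0,0,0,0,25]]]'
```

```text
time_s: 40.45
eef_pos: [0.5051, 0.0573, 0.0974]
eef_rot: [-0.001, 0.154, 0.988, -0.0]
wrist_force: [-0.8, -0.1, -2.8]
opening: 0.542
time_s: 41.45
eef_pos: [0.4948, -0.2591, 0.0975]
eef_rot: [-0.001, 0.154, 0.988, 0.0]
wrist_force: [0.5, 0.6, -2.7]
opening: 0.543
time_s: 42.08
eef_pos: [0.496, -0.2896, 0.0983]
eef_rot: [-0.0, 0.153, 0.988, 0.0]
wrist_force: [0.5, 0.8, -3.0]
opening: 0.539
```

```bash
python3 -m pendant '[[[0,-1,-15,0,25],[0,0,-25,0,25],[0,0,-20,0,25],[0,0,-11,0,25],[0,0,-4,0,25],[0,0,0,0,25],[0,0,0,0,25]]]';python3 -m pendant '[[[0,0,-1,0,25],[0,0,0,0,25],[0,0,0,0,25]]]'; python3 -m pendant '[[[0,0,-1,0,25],[0,0,0,0,25],[0,0,0,0,25]]]'
```

```text
time_s: 42.95
eef_pos: [0.4964, -0.2923, 0.0241]
eef_rot: [0.001, 0.154, 0.988, -0.0]
wrist_force: [0.3, -0.6, -2.5]
opening: 0.546
time_s: 43.32
eef_pos: [0.4959, -0.2918, 0.0225]
eef_rot: [0.0, 0.154, 0.988, -0.0]
wrist_force: [-0.2, -0.2, -3.4]
opening: 0.544
time_s: 43.7
eef_pos: [0.4959, -0.2918, 0.0212]
eef_rot: [-0.0, 0.154, 0.988, 0.0]
wrist_force: [-0.6, -0.1, -3.3]
opening: 0.542
```

```bash
python3 -m pendant '[[[0,0,-1,0,25],[0,0,0,0,25],[0,0,0,0,25]]]'; python3 -m pendant '[[[0,0,-1,0,25],[0,0,0,0,25],[0,0,0,0,25]]]'
```

```text
time_s: 44.08
eef_pos: [0.4959, -0.2918, 0.0211]
eef_rot: [-0.0, 0.154, 0.988, -0.0]
wrist_force: [-3.1, 1.6, 5.0]
opening: 0.544
time_s: 44.45
eef_pos: [0.496, -0.2919, 0.021]
eef_rot: [-0.0, 0.154, 0.988, -0.0]
wrist_force: [-6.2, 4.1, 14.0]
opening: 0.54
```

```bash
python3 -m pendant '[[[0,0,0,0,60],[0,0,0,0,72],[0,0,0,0,85],[0,0,0,0,85],[0,0,25,0,85],[0,0,50,0,85],[0,0,60,0,85],[0,0,60,0,85]]]'; python3 -m pendant '[[[-10,14,10,0,85],[-25,30,0,0,85],[-30,40,0,0,85],[-30,40,0,0,85],[-20,30,0,0,85],[-8,10,0,0,85],[0,0,0,0,85],[0,0,0,0,85]]]'
python3 - <<'E'
from h import *
for n in("top","scene"):
    c=imaging.camera(n); save(c,n+"6")
    for t in("salt_pot","coaster","bottle_red","bottle_yellow","bottle_green"):
        for d in spotter.tip_of(n,t)[:1]: print(n,t,toworld(c,d["at"]).round(4))
E
```

```text
time_s: 45.45
eef_pos: [0.4956, -0.2916, 0.2159]
eef_rot: [-0.0, 0.154, 0.988, 0.0]
wrist_force: [0.5, -1.0, -1.0]
opening: 0.994
time_s: 46.45
eef_pos: [0.3736, -0.1288, 0.2246]
eef_rot: [0.0, 0.154, 0.988, -0.0]
wrist_force: [0.6, -0.4, -0.0]
opening: 0.994
top salt_pot [ 0.4981 -0.2932  0.01  ]
top bottle_red [0.6046 0.2752 0.0036]
top bottle_yellow [0.5141 0.2799 0.0051]
top bottle_green [0.4266 0.2729 0.0036]
scene salt_pot [ 0.4946 -0.293   0.0129]
scene coaster [ 0.4953 -0.29    0.0017]
scene bottle_red [0.6042 0.2783 0.006 ]
scene bottle_yellow [0.4507 0.0761 0.0025]
scene bottle_green [ 0.4222  0.2773 -0.    ]
```

View pics/top6.png

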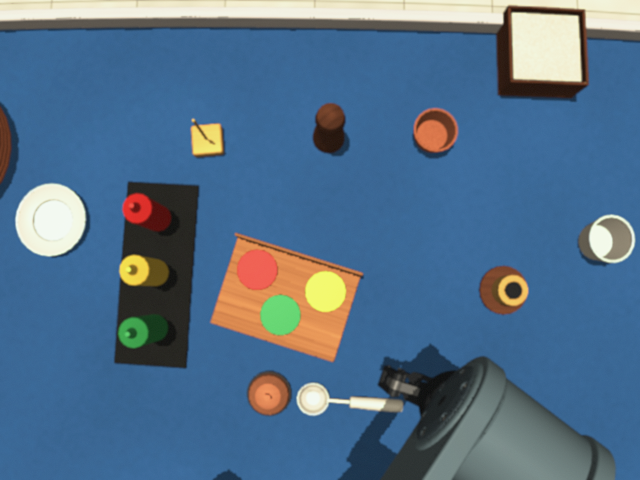

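The pot sits on the coaster, with its inlay at (513,290); the offset from the coaster is parallax from its height. All three bottles are still on the mat. Returning yellow first.

```bash
python3 -m pendant '[[[6,15,0,0,85],[13,37,0,0,85],[16,46,0,0,85],[17,48,0,0,85],[17,48,0,0,85],[17,48,0,0,85],[17,48,0,0,85],[17,48,0,0,85]]]'; python3 -m pendant '[[[14,43,0,0,85],[7,20,0,0,85],[0,4,0,0,85],[0,0,0,0,85],[0,0,0,0,85],[0,0,0,0,85]]]'
```

```text
time_s: 48.05
eef_pos: [0.4933, 0.212, 0.2244]
eef_rot: [0.0, 0.154, 0.988, -0.0]
wrist_force: [0.2, 0.8, -0.1]
opening: 0.993
time_s: 48.8
eef_pos: [0.5139, 0.2764, 0.2245]
eef_rot: [0.0, 0.154, 0.988, -0.0]
wrist_force: [0.1, -0.3, -0.1]
opening: 0.995
```

```bash
python3 -m pendant '[[[1.5,0,-10,0,85],[0,0,-30,0,85],[0,0,-30,0,85],[0,0,-30,0,85],[0,0,-24,0,85],[0,0,-8,0,85],[0,0,0,0,85],[0,0,0,0,85]]]'; python3 -m pendant '[[[0,0,0,0,60],[0,0,0,0,50],[0,0,0,0,45],[0,0,0,0,40],[0,0,0,0,25],[0,0,0,0,25],[0,0,0,0,25],[0,0,0,0,25]]]'; python3 -m pendant '[[[0,0,5,0,25],[0,0,15,0,25],[0,0,20,0,25],[0,0,20,0,25],[0,0,0,0,25],[0,0,0,0,25],[0,0,0,0,25]]]'
```

```text
time_s: 49.8
eef_pos: [0.5162, 0.2775, 0.0934]
eef_rot: [0.001, 0.154, 0.988, 0.0]
wrist_force: [-0.3, 0.4, 0.5]
opening: 0.997
time_s: 50.8
eef_pos: [0.5159, 0.2776, 0.093]
eef_rot: [0.001, 0.154, 0.988, 0.0]
wrist_force: [-0.3, 1.3, 5.8]
opening: 0.5
time_s: 51.68
eef_pos: [0.5146, 0.2769, 0.1512]
eef_rot: [-0.001, 0.154, 0.988, -0.0]
wrist_force: [-0.4, 0.0, -2.4]
opening: 0.501
```

```bash
python3 -m pendant '[[[-1,-14,0,0,25],[-4,-40,0,0,25],[-5,-50,0,0,25],[-5,-52,0,0,25],[-4,-50,0,0,25],[-4,-40,0,0,25],[-2,-21,0,0,25],[-1,-10,0,0,25]]]';python3 -m pendant '[[[0,0,0,0,25],[0,0,-15,0,25],[0,0,-18,0,25],[0,0,-12,0,25],[0,0,-5,0,25],[0,0,-2,0,25],[0,0,0,0,25],[0,0,0,0,25]]]';python3 -m pendant '[[[0,0,-1,0,25],[0,0,0,0,25],[0,0,0,0,25]]]';python3 -m pendant '[[[0,0,-1,0,25],[0,0,0,0,25],[0,0,0,0,25]]]'
```

```text
time_s: 52.68
eef_pos: [0.4888, -0.0014, 0.1521]
eef_rot: [-0.0, 0.155, 0.988, -0.0]
wrist_force: [-0.8, 0.5, -2.1]
opening: 0.5
time_s: 53.68
eef_pos: [0.4898, 0.0001, 0.1008]
eef_rot: [0.0, 0.154, 0.988, -0.0]
wrist_force: [0.3, 0.2, -1.5]
opening: 0.501
time_s: 54.05
eef_pos: [0.4894, 0.0002, 0.0993]
eef_rot: [0.0, 0.154, 0.988, -0.0]
wrist_force: [0.5, -0.0, -2.0]
opening: 0.501
time_s: 54.42
eef_pos: [0.4893, 0.0002, 0.0983]
eef_rot: [-0.0, 0.154, 0.988, 0.0]
wrist_force: [-0.3, -0.5, -2.2]
opening: 0.494
```

```bash
python3 -m pendant '[[[0,0,-1,0,25],[0,0,0,0,25],[0,0,0,0,25]]]';python3 -m pendant '[[[0,0,-1,0,25],[0,0,0,0,25],[0,0,0,0,25]]]'
```

```text
time_s: 54.8
eef_pos: [0.4894, 0.0002, 0.0973]
eef_rot: [-0.0, 0.154, 0.988, -0.0]
wrist_force: [0.3, -0.5, -1.7]
opening: 0.496
time_s: 55.18
eef_pos: [0.4899, 0.0001, 0.0969]
eef_rot: [0.001, 0.154, 0.988, -0.0]
wrist_force: [-1.6, -0.4, 5.4]
opening: 0.495
```

```bash
python3 -m pendant '[[[0,0,0,0,55],[0,0,0,0,70],[0,0,0,0,85],[0,0,0,0,85],[0,0,20,0,85],[0,0,40,0,85],[0,0,40,0,85],[0,0,28,0,85]]]';python3 -m pendant '[[[-3,14,0,0,85],[-10,42,0,0,85],[-12,50,0,0,85],[-12,50,0,0,85],[-12,50,0,0,85],[-10,42,0,0,85],[-7,28,0,0,85],[0,0,0,0,85]]]'; python3 -m pendant '[[[0,0,0,0,85],[0,0,0,0,85]]]'
```

```text
time_s: 56.18
eef_pos: [0.4899, 0.0001, 0.2263]
eef_rot: [0.001, 0.154, 0.988, -0.0]
wrist_force: [0.1, -0.7, -0.7]
opening: 0.995
time_s: 57.18
eef_pos: [0.4213, 0.2779, 0.2225]
eef_rot: [-0.001, 0.152, 0.988, -0.001]
wrist_force: [-0.9, 0.1, -0.1]
opening: 0.997
time_s: 57.42
eef_pos: [0.4234, 0.2754, 0.2238]
eef_rot: [-0.0, 0.154, 0.988, -0.0]
wrist_force: [0.2, -0.1, 0.4]
opening: 0.997
```

```bash
python3 -m pendant '[[[0,1,-10,0,85],[0,0,-30,0,85],[0,0,-30,0,85],[0,0,-30,0,85],[0,0,-23,0,85],[0,0,-8,0,85],[0,0,0,0,85],[0,0,0,0,85]]]'; python3 -m pendant '[[[0,0,0,0,60],[0,0,0,0,50],[0,0,0,0,45],[0,0,0,0,40],[0,0,0,0,25],[0,0,0,0,25],[0,0,0,0,25],[0,0,0,0,25]]]'; python3 -m pendant '[[[0,0,5,0,25],[0,0,15,0,25],[0,0,20,0,25],[0,0,20,0,25],[0,0,0,0,25],[0,0,0,0,25],[0,0,0,0,25]]]'
```

```text
time_s: 58.42
eef_pos: [0.4242, 0.2774, 0.0943]
eef_rot: [0.001, 0.154, 0.988, 0.0]
wrist_force: [-0.4, -0.2, -0.5]
opening: 0.996
time_s: 59.42
eef_pos: [0.4239, 0.2775, 0.094]
eef_rot: [0.001, 0.154, 0.988, 0.0]
wrist_force: [-1.4, 0.7, 5.5]
opening: 0.496
time_s: 60.3
eef_pos: [0.4227, 0.2769, 0.1523]
eef_rot: [-0.001, 0.154, 0.988, -0.0]
wrist_force: [-0.9, 0.8, -1.9]
opening: 0.494
```

```bash
python3 -m pendant '[[[2,-12,0,0,25],[4,-30,0,0,25],[5,-40,0,0,25],[5,-40,0,0,25],[5,-40,0,0,25],[5,-30,0,0,25],[2,-12,0,0,25],[0,0,0,0,25]]]';python3 -m pendant '[[[0,0,0,0,25],[0,0,-15,0,25],[0,0,-18,0,25],[0,0,-12,0,25],[0,0,-5,0,25],[0,0,-2,0,25],[0,0,0,0,25],[0,0,0,0,25]]]';python3 -m pendant '[[[0,0,-1,0,25],[0,0,0,0,25],[0,0,0,0,25]]]';python3 -m pendant '[[[0,0,-1,0,25],[0,0,0,0,25],[0,0,0,0,25]]]'
```

```text
time_s: 61.3
eef_pos: [0.4513, 0.0726, 0.1531]
eef_rot: [-0.0, 0.155, 0.988, 0.0]
wrist_force: [-0.3, 0.2, -2.4]
opening: 0.499
time_s: 62.3
eef_pos: [0.4518, 0.0731, 0.1018]
eef_rot: [0.0, 0.154, 0.988, 0.0]
wrist_force: [-0.1, 0.4, -1.8]
opening: 0.497
time_s: 62.68
eef_pos: [0.4514, 0.0732, 0.1003]
eef_rot: [0.0, 0.154, 0.988, -0.0]
wrist_force: [-0.2, -0.2, -2.8]
opening: 0.497
time_s: 63.05
eef_pos: [0.4514, 0.0732, 0.0993]
eef_rot: [-0.0, 0.154, 0.988, -0.0]
wrist_force: [-0.1, 0.2, -1.4]
opening: 0.497
```

```bash
python3 -m pendant '[[[0,0,-1,0,25],[0,0,0,0,25],[0,0,0,0,25]]]';python3 -m pendant '[[[0,0,-1,0,25],[0,0,0,0,25],[0,0,0,0,25]]]'
```

```text
time_s: 63.42
eef_pos: [0.4513, 0.0732, 0.0983]
eef_rot: [-0.0, 0.154, 0.988, -0.0]
wrist_force: [0.0, -0.1, -2.2]
opening: 0.498
time_s: 63.8
eef_pos: [0.4519, 0.0732, 0.098]
eef_rot: [0.001, 0.154, 0.988, 0.0]
wrist_force: [-2.1, 0.2, 5.0]
opening: 0.497
```

```bash
python3 -m pendant '[[[0,0,0,0,55],[0,0,0,0,70],[0,0,0,0,85],[0,0,0,0,85],[0,0,20,0,85],[0,0,40,0,85],[0,0,40,0,85],[0,0,28,0,85]]]';python3 -m pendant '[[[8,10,0,0,85],[28,37,0,0,85],[35,46,0,0,85],[35,46,0,0,85],[28,37,0,0,85],[15,20,0,0,85],[5,7,0,0,85],[0,0,0,0,85]]]'; python3 -m pendant '[[[0,0,0,0,85],[0,0,0,0,85]]]'
```

```text
time_s: 64.8
eef_pos: [0.4519, 0.0732, 0.2272]
eef_rot: [0.001, 0.154, 0.988, 0.0]
wrist_force: [1.0, -0.2, -0.2]
opening: 0.997
time_s: 65.8
eef_pos: [0.6047, 0.2763, 0.2238]
eef_rot: [-0.001, 0.154, 0.988, -0.001]
wrist_force: [-0.2, -0.9, -0.2]
opening: 0.999
time_s: 66.05
eef_pos: [0.6052, 0.2754, 0.2256]
eef_rot: [0.0, 0.154, 0.988, -0.0]
wrist_force: [0.4, -0.2, -0.3]
opening: 0.995
```

```bash
python3 -m pendant '[[[0,0,-10,0,85],[0,0,-30,0,85],[0,0,-30,0,85],[0,0,-30,0,85],[0,0,-26,0,85],[0,0,-8,0,85],[0,0,0,0,85],[0,0,0,0,85]]]'; python3 -m pendant '[[[0,0,0,0,60],[0,0,0,0,50],[0,0,0,0,45],[0,0,0,0,40],[0,0,0,0,25],[0,0,0,0,25],[0,0,0,0,25],[0,0,0,0,25]]]'; python3 -m pendant '[[[0,0,5,0,25],[0,0,15,0,25],[0,0,20,0,25],[0,0,20,0,25],[0,0,0,0,25],[0,0,0,0,25],[0,0,0,0,25]]]'
```

```text
time_s: 67.05
eef_pos: [0.6063, 0.2764, 0.0928]
eef_rot: [0.001, 0.154, 0.988, 0.0]
wrist_force: [0.1, 0.2, 0.1]
opening: 0.997
time_s: 68.05
eef_pos: [0.6059, 0.2765, 0.092]
eef_rot: [0.001, 0.154, 0.988, 0.0]
wrist_force: [0.8, 1.7, 4.7]
opening: 0.495
time_s: 68.92
eef_pos: [0.6047, 0.276, 0.1502]
eef_rot: [-0.001, 0.154, 0.988, -0.0]
wrist_force: [-1.2, -1.1, -2.4]
opening: 0.495
```

```bash
python3 -m pendant '[[[-8,-16,0,0,25],[-16,-33,0,0,25],[-17,-33,0,0,25],[-17,-33,0,0,25],[-16,-33,0,0,25],[-8,-16,0,0,25],[0,0,0,0,25],[0,0,0,0,25]]]';python3 -m pendant '[[[0,0,-15,0,25],[0,0,-18,0,25],[0,0,-12,0,25],[0,0,-5,0,25],[0,0,-2,0,25],[0,0,0,0,25],[0,0,0,0,25]]]';python3 -m pendant '[[[0,0,-1,0,25],[0,0,0,0,25],[0,0,0,0,25]]]';python3 -m pendant '[[[0,0,-1,0,25],[0,0,0,0,25],[0,0,0,0,25]]]'
```

```text
time_s: 69.92
eef_pos: [0.5239, 0.1129, 0.1514]
eef_rot: [0.0, 0.154, 0.988, 0.0]
wrist_force: [0.9, -0.4, -2.8]
opening: 0.499
time_s: 70.8
eef_pos: [0.5238, 0.1122, 0.0999]
eef_rot: [0.001, 0.154, 0.988, 0.0]
wrist_force: [-0.4, 0.1, -1.1]
opening: 0.498
time_s: 71.18
eef_pos: [0.5234, 0.1122, 0.0983]
eef_rot: [0.0, 0.154, 0.988, -0.0]
wrist_force: [-1.1, -0.1, -1.8]
opening: 0.497
time_s: 71.55
eef_pos: [0.5234, 0.1122, 0.0973]
eef_rot: [-0.0, 0.154, 0.988, 0.0]
wrist_force: [0.3, -0.2, -1.9]
opening: 0.498
```

```bash
python3 -m pendant '[[[0,0,-1,0,25],[0,0,0,0,25],[0,0,0,0,25]]]';python3 -m pendant '[[[0,0,-1,0,25],[0,0,0,0,25],[0,0,0,0,25]]]'
```

```text
time_s: 71.92
eef_pos: [0.5234, 0.1122, 0.0963]
eef_rot: [-0.0, 0.154, 0.988, -0.0]
wrist_force: [0.6, 0.6, -2.5]
opening: 0.495
time_s: 72.3
eef_pos: [0.5238, 0.1122, 0.0959]
eef_rot: [0.001, 0.154, 0.988, 0.0]
wrist_force: [-1.4, -0.8, 5.5]
opening: 0.501
```

```bash
python3 -m pendant '[[[0,0,0,0,55],[0,0,0,0,70],[0,0,0,0,85],[0,0,0,0,85],[0,0,20,0,85],[0,0,40,0,85],[0,0,40,0,85],[0,0,40,0,85]]]';python3 -m pendant '[[[-10,14,0,0,85],[-25,35,0,0,85],[-30,45,0,0,85],[-30,50,0,0,85],[-30,50,0,0,85],[-30,50,0,0,85],[-15,25,0,0,85],[0,0,0,0,85]]]'; python3 -m pendant '[[[0,0,0,0,85],[0,0,0,0,85]]]';  python3 - <<'E'
from h import *
for n in("top","scene"):
    c=imaging.camera(n); save(c,n+"7")
    for t in("salt_pot","coaster","bottle_red","disc_red","bottle_yellow","disc_yellow","bottle_green","disc_green"):
        for d in spotter.tip_of(n,t)[:1]: print(n,t,toworld(c,d["at"]).round(4))
t=cv2.imread("pics/top7.png")[200:400,190:550];s=cv2.imread("pics/scene7.png")[120:420,130:430]
v=np.zeros((600,720,3),np.uint8); v[:400]=cv2.resize(t,(720,400)); cv2.imwrite("pics/v7.png",v[:400]); cv2.imwrite("pics/w7.png",cv2.resize(s,(600,600)))
E
```

```text
time_s: 73.3
eef_pos: [0.5232, 0.1122, 0.2365]
eef_rot: [-0.0, 0.154, 0.988, 0.0]
wrist_force: [1.1, 0.2, 0.7]
opening: 0.994
time_s: 74.3
eef_pos: [0.3512, 0.3825, 0.2341]
eef_rot: [-0.001, 0.152, 0.988, -0.001]
wrist_force: [-0.3, -0.7, 0.6]
opening: 0.998
time_s: 74.55
eef_pos: [0.3539, 0.3803, 0.2349]
eef_rot: [-0.0, 0.155, 0.988, -0.0]
wrist_force: [-0.1, -0.2, 0.8]
opening: 0.995
top salt_pot [ 0.4976 -0.2929  0.0121]
top coaster [ 0.4957 -0.2922  0.0021]
top bottle_red [ 5.164e-01  2.770e-01 -4.000e-04]
top disc_red [0.5275 0.1059 0.0086]
top bottle_yellow [0.4885 0.0018 0.0109]
top disc_yellow [ 0.4947 -0.0036  0.0061]
top bottle_green [0.4546 0.0697 0.0083]
top disc_green [0.4522 0.0733 0.0052]
scene salt_pot [ 0.4969 -0.2928  0.0067]
scene coaster [ 0.4993 -0.2885  0.0023]
scene bottle_red [0.5245 0.1129 0.0116]
scene disc_red [0.5226 0.1152 0.0098]
scene bottle_yellow [0.5054 0.0614 0.0025]
scene disc_yellow [0.4884 0.0017 0.0097]
scene bottle_green [0.4533 0.0723 0.0079]
scene disc_green [0.4494 0.0743 0.0071]
```

View pics/v7.png

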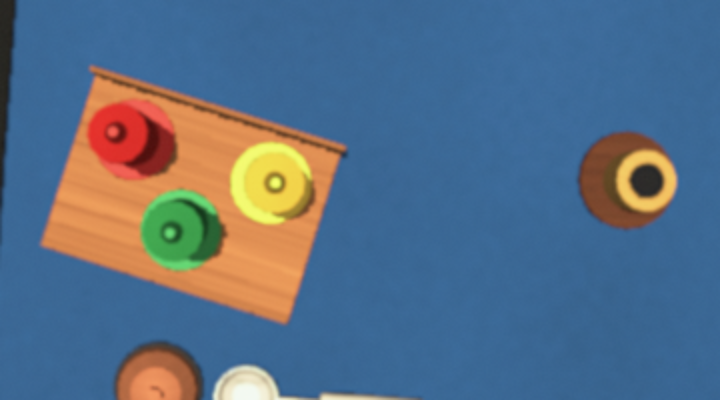

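View pics/w7.png

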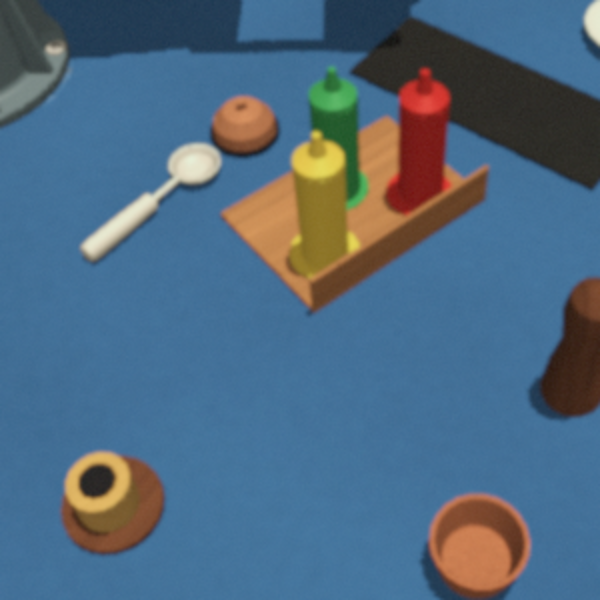

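All bottles stand upright on their own discs. Full-picture nozzles are at red (247,266), yellow (327,292) and green (275,316), within about 2 px of the start. The pot stands on the coaster, with its inlay at (513,290). Handing in.

```bash
python3 -c "
from h import *
print(order.hand_in(), monitor.get_obs()['time_s'])"
```

```text
the job is handed in; nothing more can be done
the job is handed in; nothing more can be done
```

I moved all three bottles to the mat, set the salt pot on the coaster, and then put each bottle back on the disc of its own colour. The job was handed in at about 75 s; the hand-in reported no verdict.

- **Bottles:** in the last pictures all three stand upright. Each was set down within about 1 mm of where the tool had picked it up, and the nozzles are within about 2 px (3 mm) of where they started. That is inside the 12 mm limit if the bottles began centred on their discs; the measured disc centres lie within about 2 mm of where I picked them up.
- **Pot:** it stands upright about 2–5 mm from the coaster's centre, against the 15 mm limit. The gripper was open and clear of everything.
- **Disagreements:** the trained networks gave two wrong positions in the last check. One camera put the red bottle on the mat and the other put the yellow bottle at the empty pot spot. The pictures and the other camera's reading contradict both, so I ignored them. Their disc centres also differed by up to about 9 mm between cameras, so I relied on the pick positions and on fits to the discs in the picture. For red I had only the pick position, because its outline did not fit cleanly.

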